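# Seat and lock the scoring template of a carton jig

### The job

The orange scoring template on the carton jig sits propped on top of the two brass locating pins, shifted along its guide rails. With the fingertips nudge it sideways along the rails until both its holes drop over the pins and it lies flat on the bed, then push the red-posted bolt fully home over its edge to lock it. Do not lift the template, leave the tape roll and the tin where they are, and finish clear of everything.

Things in the scene. Friction and masses are not known exactly. Their poses are not given: they have to be found in the camera images.
- jig: Carton jig fixed on the table; origin on the table under its centre; x points away from the robot. Dark bed 150 x 330 mm (x by y), top 12 mm above the table. Aluminium rails along y at x = +67 (14 mm above bed) and -67 (18 mm, gap at y = 0), 12 mm wide, 300 long: a 122 mm channel open at both ends. Grey bolt guide 52 mm wide, 18 mm above bed, x = -76 to -120; bed there ends at x = -125.
- pin0 (a point): Centre of the top of the brass locating pin at jig x = -40, y = +65 mm. Pins are 10 mm in diameter with a chamfered top, 10 mm above the bed, so they stand 2 mm proud of a seated template.
- pin1 (a point): Centre of the top of the other brass pin, at jig x = -40, y = -65 mm.
- template: Loose orange plate 120 x 190 x 8 mm (x, y, z), 0.3 to 0.6 kg, origin at the centre of its underside, axes as the jig's when seated. Two round 14 mm holes; two 14 x 54 mm slots at x = +20 are only for scoring. Starts tilted 6 deg: +x edge on the bed, -x side up on the pin tops (mid width 6 mm above bed), shifted 20 to 45 mm to jig +y, 1 mm play to each rail. Slides with 1 to 5 N.
- hole0 (a point): Centre of the template's hole for pin0, at its underside (template x = -40, y = +65 mm).
- hole1 (a point): Centre of the template's hole for pin1, at its underside (template x = -40, y = -65 mm).
- bolt (a joint): Travel of the steel slide bolt (28 mm wide), m: 0 to 0.003 at the start (withdrawn), 0.024 fully home (hard stop) over the template's -x edge. Slides along jig +x, resists with about 1.5 N, stays where it is left. Its tongue runs 9.5 to 17.5 mm above the bed: a propped template blocks it, a seated one lets it pass.
- bolt_post (a point): Centre of the top of the bolt's upright red post, 14 mm in diameter; at jig x = -98 mm, y = 0 when withdrawn, moving with the bolt. The post's top is 57 mm above the table (45 mm above the bed) and it is free for its upper 27 mm.
- tape: Loose cardboard tape roll lying flat, 96 mm across, 48 mm high, origin at the centre of its underside. Leave alone.
- tin: Loose upright tin can, 60 mm in diameter, 75 mm high, origin at the centre of its underside. Leave alone.
- plate_end (a point): Middle of the template's +y end face (template x = 0, y = +95, z = +4 mm). Pushed here towards jig -y at 20 mm/s the plate slides until both holes are over the pins, drops flat by its own weight, and is then stopped hard by the pins. Pushed much faster it may skip past.
Not all that is in view belongs to the job. Of the things like the template, leave any that is green; of the rest the smaller one is meant.

How it is judged:
By the outcome, as a careful person would: the job done as asked, in the order asked, and still so for the second after the job is handed in, with the robot touching nothing.
It also fails if it takes over 48 s, if anything falls off the work surface, if the arm or the gripper's body presses on something with over 40 N, if the wrist force passes 120 N, or if a joint passes its speed limit or range.

### The arm

A 6-joint arm with a two-finger parallel gripper is mounted at the origin on the work surface. World frame = base frame: x ahead of the robot, y to its left, z up, the work surface at z = 0. Lengths are in m, angles in degrees, forces in N, time in s.
With the tool pointing down it reaches from about 0.375 to 0.9 m from the base axis. Payload 3.1 kg.
Tool frame: the origin (TCP) lies at the very end of the fingers, on their centre line; the grasp point (between the pads) lies bot.grip_point_offset behind it (bot.grip_point_offset is the distance from the TCP to the grasp point, in m); z points along the fingers, y is the line along which they close (so a half turn about z gives the same grasp; the last joint's range is limited). The gripper opens to 87 mm and grips with 3 to 60 N. Pads are 19 mm wide; open, the fingers measure 117 mm over their backs; the gripper's body (75 mm by 190 mm) begins 51 mm behind the grasp point.
Start: joints at [-87.519, 30.224, 82.088, -0, 67.689, -10.227], TCP at [0.138, -0.61, 0.223] pointing down, gripper open.
Joint ranges: [-176.69, 176.69], [-43.24, 126.21], [12.49, 139.97], [-82, 262], [0, 151.66], [-163.58, 163.58]. Speed limits (degrees/s): [159.86, 159.86, 180, 180, 180, 180].

### API

Orientations are given as a 3x3 rotation matrix whose columns are the frame's x, y, z axes.
In Python, from rig import bot, viewer, ticket gives the robot as it stands.
- The arm moves only by the tool servo_tool, never from a script. Its argument "targets" is a list of rows, each an object with "offset": the shift along the tool's x, y, z in m, a list of three; "dr": the turn, a rotation vector about the tool's x, y, z in degrees, a list of three. In form: [{"offset": [x, y, z], "dr": [ax, ay, az]}, ...]. A call has 1 to 20 rows; each row is the pose to reach, as a shift and turn from the pose commanded when the call began, along the tool's axes at that moment; what a row does not reach only later rows make up. A row lasts 1/12 s, in which the tool goes at most 41.7 mm and 7.16 degrees, less where a joint would pass 70% of its speed; a pose out of reach is approached as far as the arm can. A call with a gripper value outside its range is refused whole. "gripper" is the gripper command: -1 is fully open, 1 is shut, values between are in proportion, set as the call begins (left out, the last holds). The fingers move at their own pace and stop on an object; the grip force is fixed at half the most. Time passes only in rows, so rows that repeat a pose let the fingers close. It gives the time, the measured TCP pose, the force, the opening and the grip force at its end, in the units of the state.
- bot.read_state(): the state, without advancing time (a new reading comes with each control period).
- viewer.capture(name): name is "scene" or "top"; returns a dict with "color" (420x560x3 uint8, red, green, blue), "camera_matrix" (3x3 intrinsics, pixels), "R" (3x3) and "t" (3): a world point X has camera coordinates R X + t. Camera axes: x right, y down, z forward; pixel columns grow to the right and rows downward; lengths in m; the calibration is good to about 2 mm. A picture is of the moment at which its call begins. There is no depth.
- ticket.hand_in(): hands the job in; it is judged then, once.
The state is a dict: "time_s": time; "joint_positions": joint angles; "qvel": joint speeds; "tau": joint torques, N m; "position": TCP position; "tcp_rot": TCP orientation; "force": force on the tool from outside, world axes, zero at the start; "moment": the same for the moment, N m; "opening": opening from 0.0 (shut) to 1.0 (fully open); "grasp_force": force on a finger pad.
Only numpy, scipy, OpenCV 4.12 (cv2) and the standard library are available. Lean on these libraries where they do the work, as an engineer would, in place of code of your own. Each camera call takes 0.05 s, during which the arm holds its last target. There are 200 camera calls.

## Working session

There is one attempt and no reset: what is moved stays moved. The work goes in short steps, Python scripts to look and compute and a tool call to move; the robot and the scene stay as the last step left them, time stands still between calls to the robot, and variables do not carry over. Pictures are saved under pics/ and viewed, at most 10 in all, crops included, and the job is handed in when it is done.

Besides the shell and the picture viewer there is one more tool, called as name(argument=value, ...), one argument or row to a line, values as JSON. servo_tool: Moves the arm, as the interface text tells. Its arguments: {"type":"object","properties":{"targets":{"type":"array"},"gripper":{"type":"number"}},"required":["targets"]}

```bash
mkdir -p pics
python3 - <<'E'
from rig import bot,viewer
import cv2,numpy as np
for n in("scene","top"):
    d=viewer.capture(n); cv2.imwrite(f"pics/{n}0.png",d["color"][:,:,::-1]); np.savez(f"{n}0.npz",**d)
    print(n,d["camera_matrix"].round(1).tolist(),d["R"].round(3).tolist(),d["t"].round(3).tolist())
s=bot.read_state();print(s["position"],s["tcp_rot"],s["time_s"],s["opening"],bot.grip_point_offset)
E
```

```text
scene [[390.5, 0.0, 278.4], [0.0, 390.5, 209.9], [0.0, 0.0, 1.0]] [[-0.455, 0.89, -0.019], [0.679, 0.333, -0.655], [-0.576, -0.311, -0.756]] [0.243, -0.288, 1.412]
top [[398.4, 0.0, 287.7], [0.0, 398.4, 214.0], [0.0, 0.0, 1.0]] [[-0.002, -1.0, 0.005], [-0.998, 0.001, -0.07], [0.07, -0.006, -0.998]] [-0.012, 0.465, 1.303]
[ 0.13748656 -0.60904115  0.22168654] [[ 9.75499965e-01  2.19999562e-01 -1.06178526e-04]
 [ 2.19999370e-01 -9.75498202e-01  1.88045804e-03]
 [ 3.10122986e-04 -1.85774596e-03 -9.99998226e-01]] 0.1 0.997963716386222 0.0187
```

View pics/top0.png

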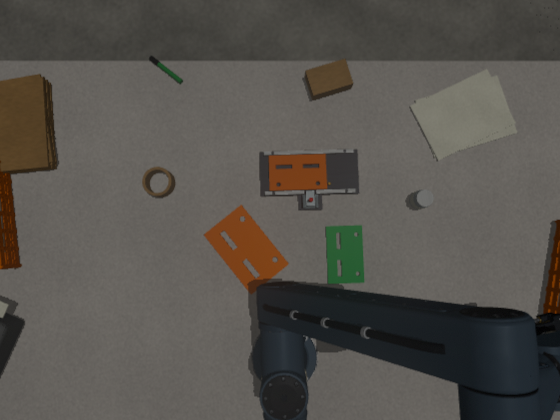

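View pics/scene0.png

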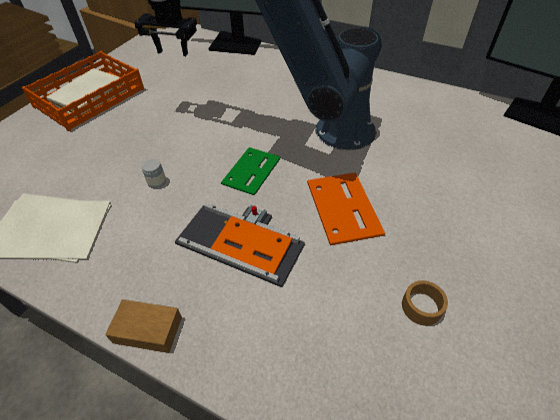

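The top view shows the jig around (309,172), nearly aligned with the world axes. The template at (298,173) is shifted to +y (image left). The post is at (311,199), the tape roll at (158,182) and the tin at (425,198). The large orange plate at (246,248) and the green one at (345,254) are decoys. Next I'll measure the jig.

```bash
cat > h.py <<'E'
import numpy as np,cv2
def ray(d,uv,z):
    uv=np.atleast_2d(np.asarray(uv,float)); K,R,t=d["camera_matrix"],d["R"],d["t"]
    v=(R.T@np.linalg.inv(K)@np.c_[uv,np.ones(len(uv))].T).T; c=-R.T@t
    return c+v*((z-c[2])/v[:,2])[:,None]
def proj(d,X):
    p=d["R"]@np.asarray(X,float)+d["t"]; p=d["camera_matrix"]@p; return p[:2]/p[2]
def mask(d,kind,box):
    h=cv2.cvtColor(d["color"],cv2.COLOR_RGB2HSV).astype(int);H,S,V=h[...,0],h[...,1],h[...,2]
    m={"orange":(H>=6)&(H<=16)&(S>180)&(V>120),"red":((H<5)|(H>172))&(S>140)&(V>70),"dark":(V<85)&(S<90)}[kind]
    o=np.zeros(m.shape,np.uint8);x0,y0,x1,y1=box;o[y0:y1,x0:x1]=m[y0:y1,x0:x1]*255;return o
E
python3 - <<'E'
from h import *
t=dict(np.load("top0.npz"));s=dict(np.load("scene0.npz"))
for d,n,b in((t,"top",(250,140,370,200)),(s,"scene",(165,195,310,290))):
    m=mask(d,"orange",b);r=cv2.minAreaRect(cv2.findNonZero(m)); P=ray(d,cv2.boxPoints(r),.022)
    print(n,"orange",P[:,:2].round(4).tolist(),P.mean(0).round(4))
    q=mask(d,"red",(b[0],b[1]-5,b[2],b[3]+15));k=cv2.findNonZero(q)
    if k is not None: print("red",len(k),k.mean((0,1)),ray(d,k.mean((0,1)),.05))
m=mask(t,"dark",(255,145,365,200))|mask(t,"orange",(255,145,365,200))
m=cv2.morphologyEx(m,cv2.MORPH_OPEN,np.ones((5,5)));r=cv2.minAreaRect(cv2.findNonZero(m));P=ray(t,cv2.boxPoints(r),.012);print("bed",r,P[:,:2].round(4).tolist(),P.mean(0))
c=t["color"][135:225,245:375,::-1];a=cv2.resize(c,None,fx=5,fy=5,interpolation=cv2.INTER_CUBIC)
cv2.imwrite("pics/c0.png",a)
E
```

```text
top orange [[0.6308, 0.0467], [0.6405, -0.1367], [0.5544, -0.1405], [0.5449, 0.0421]] [ 0.5926 -0.0471  0.022 ]
red 12 [310.58333333 199.25      ] [[ 0.51058868 -0.08683998  0.05      ]]
scene orange [[0.6659, -0.1387], [0.537, -0.1729], [0.5383, 0.0422], [0.66, 0.0594]] [ 0.6003 -0.0525  0.022 ]
red 36 [254.         209.80555556] [[ 0.51467287 -0.08690003  0.05      ]]
bed ((308.5085754394531, 175.80313110351562), (46.65693664550781, 99.07949829101562), 89.39049530029297) [[0.6709, 0.084], [0.6743, -0.249], [0.5167, -0.2484], [0.5135, 0.0818]] [ 0.59385541 -0.0828862   0.012     ]
```

View pics/c0.png

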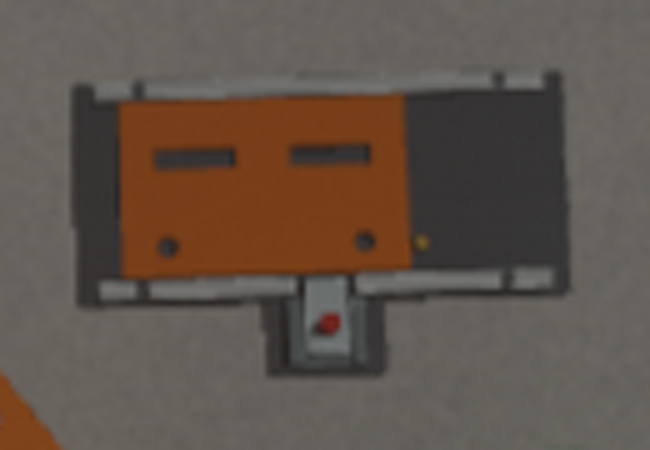

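The crop shows bed corners at (72,87), (560,72), (570,293) and (78,306). Pin1 is at (421,242), the plate's +y edge runs (119,101)–(123,277), the right edge is at about x=408, the plate holes are at (168,247) and (365,241), and the post is at (328,323).

Run:
```python
from h import *
from rig import bot
t=dict(np.load("top0.npz"))
f=lambda p,z:ray(t,(np.array(p,float)+.5)/5-.5+[245,135],z)[:,:2].round(4)
B=f([(72,87),(560,72),(570,293),(78,306)],.012);print("bed",B.tolist(),B.mean(0))
e=(B[0]+B[3]-B[1]-B[2]);yaw=np.degrees(np.arctan2(-e[0],e[1]));print("yaw",yaw)
pin=f((421,242),.022);print("pin1",pin)
E=f([(119,101)],.02),f([(123,277)],.032);print("edge",E)
print("holes",f([(168,247),(365,241)],.03),"post",f((328,323),.055))
a=np.radians(yaw);R=np.array([[np.cos(a),-np.sin(a)],[np.sin(a),np.cos(a)]])
o=pin[0]-R@[-.040,-.065];print("origin from pin",o,"post pred",o+R@[-.098,0])
for x in (B.mean(0),o):
  print("edge mid in jig",R.T@((E[0][0]+E[1][0])/2-x),"holes in jig",(f([(168,247),(365,241)],.03)-x)@R)
for n,p in(("tape",(158,182)),("tin",(425,198))):print(n,ray(t,p,.05))
```

```text
bed [[0.6743, 0.0831], [0.6844, -0.2451], [0.5348, -0.2497], [0.5264, 0.0786]] [ 0.604975 -0.083275]
yaw 1.6141530553021857
pin1 [[ 0.5677 -0.1494]]
edge (array([[0.663 , 0.0512]]), array([[0.5432, 0.0478]]))
holes [[ 0.5634  0.0183]
 [ 0.5672 -0.1116]] post [[ 0.5102 -0.0853]]
origin from pin [ 0.60585317 -0.08329905] post pred [ 0.50789206 -0.08605957]
edge mid in jig [0.00186582 0.13277513] holes in jig [[-0.03869728  0.1027058 ]
 [-0.03855788 -0.02724969]]
edge mid in jig [0.00098868 0.13282391] holes in jig [[-0.03957443  0.10275458]
 [-0.03943503 -0.02720092]]
tape [[0.56734102 0.40718127 0.05      ]]
tin [[ 0.51421199 -0.45786103  0.05      ]]
```

servo_tool(
  targets=[
    {"offset": [0.03,-0.0285,0],"dr": [0,0,2]},
    {"offset": [0.06,-0.057,0],"dr": [0,0,4]},
    {"offset": [0.09,-0.085,0],"dr": [0,0,6]},
    {"offset": [0.12,-0.114,0],"dr": [0,0,8]},
    {"offset": [0.15,-0.142,0],"dr": [0,0,10]},
    {"offset": [0.18,-0.17,0.0],"dr": [0,0,11.1]},
    {"offset": [0.21,-0.199,0.0],"dr": [0,0,11.1]},
    {"offset": [0.24,-0.227,0.01],"dr": [0,0,11.1]},
    {"offset": [0.27,-0.256,0.02],"dr": [0,0,11.1]},
    {"offset": [0.3,-0.284,0.03],"dr": [0,0,11.1]},
    {"offset": [0.33,-0.312,0.04],"dr": [0,0,11.1]},
    {"offset": [0.36,-0.341,0.05],"dr": [0,0,11.1]},
    {"offset": [0.39,-0.369,0.06],"dr": [0,0,11.1]},
    {"offset": [0.42,-0.398,0.07],"dr": [0,0,11.1]},
    {"offset": [0.45,-0.426,0.08],"dr": [0,0,11.1]},
    {"offset": [0.48,-0.454,0.09],"dr": [0,0,11.1]},
    {"offset": [0.51,-0.483,0.1],"dr": [0,0,11.1]},
    {"offset": [0.54,-0.511,0.1],"dr": [0,0,11.1]},
    {"offset": [0.57,-0.54,0.1],"dr": [0,0,11.1]},
    {"offset": [0.604,-0.572,0.1],"dr": [0,0,11.1]},
  ],
  gripper=1,
)

```text
time_s: 1.77
position: [0.5939, 0.0728, 0.1217]
tcp_rot: [[1.0, 0.028, -0.002], [0.028, -1.0, 0.0], [-0.002, -0.0, -1.0]]
force: [1.4, -0.4, -1.1]
opening: 0.007
grasp_force: 0.0
```

servo_tool(
  targets=[
    {"offset": [0,0,0.0]},
    {"offset": [0,0,0.02]},
    {"offset": [0,0,0.04]},
    {"offset": [0,0,0.06]},
    {"offset": [0,0,0.075]},
    {"offset": [0,0,0.085]},
    {"offset": [0,0,0.085]},
    {"offset": [0,0,0.085]},
  ],
)

```text
$.targets[0]: bad value
```

Run:
```python
from h import *
from rig import bot,viewer
out=[]
for n,(x0,y0,x1,y1) in(("scene",(165,130,325,290)),("top",(240,110,380,250))):
    d=viewer.capture(n);np.savez(n+"1.npz",**d);out.append(cv2.resize(d["color"][y0:y1,x0:x1,::-1],(400,400),interpolation=cv2.INTER_CUBIC))
cv2.imwrite("pics/c1.png",np.hstack(out));s=bot.read_state();print(s["position"],s["force"],s["tcp_rot"][:,0])
```

```text
[0.59736922 0.07577421 0.12246644] [ 0.07372569 -0.56522264  0.99616808] [0.99940519 0.03413642 0.00489556]
```

View pics/c1.png

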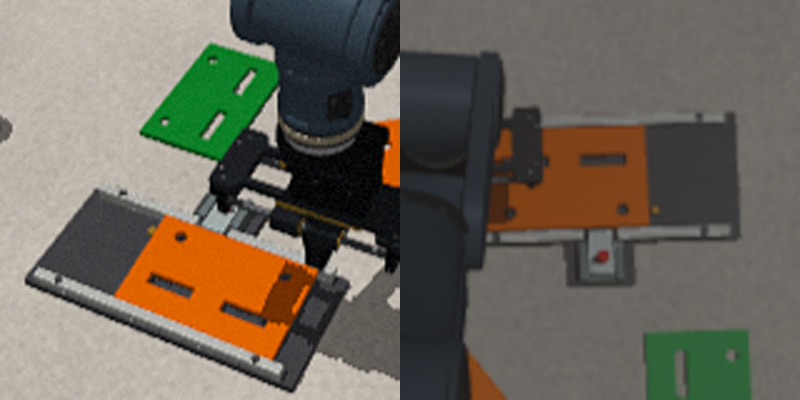

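The descent call was refused because `dr` is required, so the arm is still hovering. The picture shows the closed fingers just off the +y end of the plate.

servo_tool(
  targets=[
    {"offset": [0,0,0],"dr": [0,0,0]},
    {"offset": [0,0,0],"dr": [0,0,0]},
    {"offset": [0,0,0.02],"dr": [0,0,0]},
    {"offset": [0,0,0.04],"dr": [0,0,0]},
    {"offset": [0,0,0.05],"dr": [0,0,0]},
    {"offset": [0,0,0.05],"dr": [0,0,0]},
    {"offset": [0,0,0.05],"dr": [0,0,0]},
  ],
)

```text
time_s: 2.45
position: [0.593, 0.0695, 0.0722]
tcp_rot: [[1.0, 0.026, -0.002], [0.026, -1.0, 0.0], [-0.002, -0.0, -1.0]]
force: [0.2, 0.3, 0.3]
opening: 0.007
grasp_force: 0.0
```

servo_tool(
  targets=[
    {"offset": [0.004,-0.005,0],"dr": [0,0,0]},
    {"offset": [0.008,-0.01,0],"dr": [0,0,0]},
    {"offset": [0.008,-0.01,0],"dr": [0,0,0]},
    {"offset": [0.008,-0.01,0.02],"dr": [0,0,0]},
    {"offset": [0.008,-0.01,0.035],"dr": [0,0,0]},
    {"offset": [0.008,-0.01,0.045],"dr": [0,0,0]},
    {"offset": [0.008,-0.01,0.055],"dr": [0,0,0]},
    {"offset": [0.008,-0.01,0.056],"dr": [0,0,0]},
    {"offset": [0.008,-0.01,0.056],"dr": [0,0,0]},
    {"offset": [0.008,-0.01,0.056],"dr": [0,0,0]},
  ],
)

```text
time_s: 3.28
position: [0.602, 0.0809, 0.017]
tcp_rot: [[1.0, 0.028, 0.001], [0.028, -1.0, -0.0], [0.001, 0.0, -1.0]]
force: [-0.2, -0.3, 0.8]
opening: 0.003
grasp_force: 0.0
```

servo_tool(
  targets=[
    {"offset": [0,0.0016,0.001],"dr": [0,0,0]},
    {"offset": [0,0.0032,0.0015],"dr": [0,0,0]},
    {"offset": [0,0.0048,0.0015],"dr": [0,0,0]},
    {"offset": [0,0.0064,0.0015],"dr": [0,0,0]},
    {"offset": [0,0.008,0.0015],"dr": [0,0,0]},
    {"offset": [0,0.0096,0.0015],"dr": [0,0,0]},
    {"offset": [0,0.0112,0.0015],"dr": [0,0,0]},
    {"offset": [0,0.0128,0.0015],"dr": [0,0,0]},
    {"offset": [0,0.0144,0.0015],"dr": [0,0,0]},
    {"offset": [0,0.016,0.0015],"dr": [0,0,0]},
    {"offset": [0,0.0176,0.0015],"dr": [0,0,0]},
    {"offset": [0,0.0192,0.0015],"dr": [0,0,0]},
    {"offset": [0,0.0208,0.0015],"dr": [0,0,0]},
    {"offset": [0,0.0224,0.0015],"dr": [0,0,0]},
    {"offset": [0,0.024,0.0015],"dr": [0,0,0]},
  ],
)

```text
time_s: 4.53
position: [0.6021, 0.0576, 0.015]
tcp_rot: [[1.0, 0.027, -0.0], [0.027, -1.0, 0.001], [-0.0, -0.001, -1.0]]
force: [0.5, 3.8, 0.4]
opening: -0.001
grasp_force: 2.0
```

```bash
cat > look.py <<'E'
from h import *
from rig import bot,viewer
R=np.array([[.9996,-.0282],[.0282,.9996]]);o=np.array([.6055,-.0833])
t=viewer.capture("top");s=bot.read_state()
print("tcp jig",((np.array(s["position"])[:2]-o)@R).round(4),"z",round(s["position"][2],4),"F",np.round(s["force"],1),s["time_s"])
m=mask(t,"orange",(250,140,370,193));k=cv2.findNonZero(m)[:,0]
for v in(165,175,180):
    u=k[k[:,1]==v][:,0].max()+.5; print("right edge jig y",v,((ray(t,(u,v),.025)[0,:2]-o)@R).round(4))
np.savez("topl.npz",**t)
E
python3 look.py
```

```text
tcp jig [0.0006 0.1406] z 0.0151 F [ 0.2  2.9 -0.8] 4.5833
right edge jig y 165 [ 0.0204 -0.0559]
right edge jig y 175 [-0.0132 -0.058 ]
right edge jig y 180 [-0.0299 -0.0574]
```

servo_tool(
  targets=[
    {"offset": [0,0.0016,0],"dr": [0,0,0]},
    {"offset": [0,0.0032,0],"dr": [0,0,0]},
    {"offset": [0,0.0048,0],"dr": [0,0,0]},
    {"offset": [0,0.0064,0],"dr": [0,0,0]},
    {"offset": [0,0.008,0],"dr": [0,0,0]},
    {"offset": [0,0.0096,0],"dr": [0,0,0]},
    {"offset": [0,0.0112,0],"dr": [0,0,0]},
    {"offset": [0,0.0128,0],"dr": [0,0,0]},
    {"offset": [0,0.0144,0],"dr": [0,0,0]},
    {"offset": [0,0.016,0],"dr": [0,0,0]},
    {"offset": [0,0.0176,0],"dr": [0,0,0]},
    {"offset": [0,0.0192,0],"dr": [0,0,0]},
    {"offset": [0,0.0208,0],"dr": [0,0,0]},
    {"offset": [0,0.0224,0],"dr": [0,0,0]},
    {"offset": [0,0.024,0],"dr": [0,0,0]},
  ],
)

```text
time_s: 5.83
position: [0.6029, 0.0327, 0.0151]
tcp_rot: [[1.0, 0.028, 0.0], [0.028, -1.0, -0.0], [0.0, 0.0, -1.0]]
force: [-0.1, 4.2, 1.6]
opening: -0.0
grasp_force: 1.9
```

```bash
python3 look.py
```

```text
tcp jig [0.0006 0.1157] z 0.015 F [-0.1  3.2 -0.5] 5.8833
right edge jig y 165 [ 0.0198 -0.0792]
right edge jig y 175 [-0.0138 -0.0812]
right edge jig y 180 [-0.0305 -0.0806]
```

servo_tool(
  targets=[
    {"offset": [0,0.0016,0],"dr": [0,0,0]},
    {"offset": [0,0.0032,0],"dr": [0,0,0]},
    {"offset": [0,0.0048,0],"dr": [0,0,0]},
    {"offset": [0,0.0064,0],"dr": [0,0,0]},
    {"offset": [0,0.008,0],"dr": [0,0,0]},
    {"offset": [0,0.0096,0],"dr": [0,0,0]},
  ],
)

```text
time_s: 6.38
position: [0.6029, 0.0227, 0.0149]
tcp_rot: [[1.0, 0.029, -0.001], [0.029, -1.0, -0.001], [-0.001, 0.001, -1.0]]
force: [-0.2, -0.2, -0.5]
opening: 0.006
grasp_force: 0.2
```

servo_tool(
  targets=[
    {"offset": [0,0.0015,0],"dr": [0,0,0]},
    {"offset": [0,0.003,0],"dr": [0,0,0]},
  ],
)

```text
time_s: 6.55
position: [0.6031, 0.0202, 0.015]
tcp_rot: [[1.0, 0.028, -0.0], [0.028, -1.0, 0.0], [-0.0, -0.0, -1.0]]
force: [0.5, 3.2, -1.4]
opening: 0.007
grasp_force: 1.6
```

```bash
python3 look.py
```

```text
tcp jig [0.0006 0.1033] z 0.015 F [ 0.2  2.7 -1.1] 6.6
right edge jig y 165 [ 0.0194 -0.0924]
right edge jig y 175 [-0.0142 -0.0945]
right edge jig y 180 [-0.0309 -0.0938]
```

servo_tool(
  targets=[
    {"offset": [0,0.0015,0],"dr": [0,0,0]},
    {"offset": [0,0.002,0],"dr": [0,0,0]},
    {"offset": [0,0.002,0],"dr": [0,0,0]},
    {"offset": [0,0.002,0],"dr": [0,0,0]},
  ],
)

```text
time_s: 6.93
position: [0.6032, 0.0186, 0.015]
tcp_rot: [[1.0, 0.028, -0.0], [0.028, -1.0, 0.0], [-0.0, -0.0, -1.0]]
force: [0.0, 3.3, -1.0]
opening: 0.004
grasp_force: 2.1
```

```bash
python3 look.py
python3 - <<'E'
from h import *
from rig import viewer
out=[]
for n,(x0,y0,x1,y1) in(("scene",(175,190,315,290)),("top",(250,140,370,226))):
    d=viewer.capture(n);out.append(cv2.resize(d["color"][y0:y1,x0:x1,::-1],(400,286),interpolation=cv2.INTER_CUBIC))
cv2.imwrite("pics/c2.png",np.hstack(out))
E
```

```text
tcp jig [0.0006 0.1019] z 0.015 F [ 0.3  4.5 -1.9] 6.9833
right edge jig y 165 [ 0.0193 -0.0958]
right edge jig y 175 [-0.0142 -0.0945]
right edge jig y 180 [-0.0309 -0.0938]
```

View pics/c2.png

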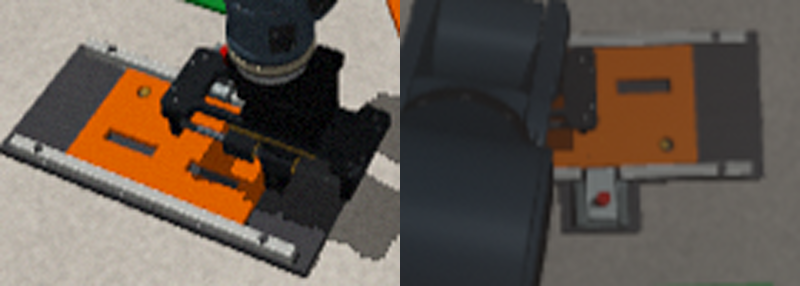

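A brass pin is visible in the hole in both views, at (145,90) and (666,145). A small extra push will show whether there is a hard stop.

servo_tool(
  targets=[
    {"offset": [0,0.001,0],"dr": [0,0,0]},
    {"offset": [0,0.002,0],"dr": [0,0,0]},
    {"offset": [0,0.002,0],"dr": [0,0,0]},
    {"offset": [0,0.002,0],"dr": [0,0,0]},
  ],
)

```text
time_s: 7.42
position: [0.6032, 0.0183, 0.015]
tcp_rot: [[1.0, 0.027, -0.0], [0.027, -1.0, 0.003], [-0.0, -0.003, -1.0]]
force: [1.0, 10.2, -1.3]
opening: 0.006
grasp_force: 5.0
```

servo_tool(
  targets=[
    {"offset": [0,-0.005,0],"dr": [0,0,0]},
    {"offset": [0,-0.012,0],"dr": [0,0,0]},
    {"offset": [0,-0.012,-0.02],"dr": [0,0,0]},
    {"offset": [0,-0.012,-0.05],"dr": [0,0,0]},
    {"offset": [0,-0.012,-0.08],"dr": [0,0,0]},
    {"offset": [0,-0.012,-0.1],"dr": [0,0,0]},
    {"offset": [-0.02,0.01,-0.1],"dr": [0,0,0]},
    {"offset": [-0.045,0.03,-0.1],"dr": [0,0,0]},
    {"offset": [-0.07,0.05,-0.1],"dr": [0,0,0]},
    {"offset": [-0.095,0.07,-0.1],"dr": [0,0,0]},
    {"offset": [-0.12,0.09,-0.1],"dr": [0,0,0]},
    {"offset": [-0.1325,0.0997,-0.1],"dr": [0,0,0]},
    {"offset": [-0.1325,0.0997,-0.1],"dr": [0,0,0]},
    {"offset": [-0.1325,0.0997,-0.1],"dr": [0,0,0]},
  ],
)

```text
time_s: 8.58
position: [0.4738, -0.0881, 0.1155]
tcp_rot: [[1.0, 0.026, 0.001], [0.026, -1.0, -0.001], [0.001, 0.001, -1.0]]
force: [0.7, 0.6, -0.5]
opening: 0.001
grasp_force: 0.0
```

```bash
python3 look.py
python3 - <<'E'
from h import *
from rig import viewer
out=[]
for n,(x0,y0,x1,y1) in(("scene",(175,190,315,290)),("top",(250,140,370,226))):
    d=viewer.capture(n);out.append(cv2.resize(d["color"][y0:y1,x0:x1,::-1],(400,286),interpolation=cv2.INTER_CUBIC))
    k=cv2.findNonZero(mask(d,"red",(x0,y0-10,x1,y1)))
    if k is not None:print(n,len(k),ray(d,k.mean((0,1)),.05))
cv2.imwrite("pics/c3.png",np.hstack(out))
E
```

```text
tcp jig [-0.1309 -0.0008] z 0.1155 F [-0.4  0.9 -0.2] 8.6333
right edge jig y 165 [ 0.0193 -0.0958]
right edge jig y 175 [-0.0142 -0.0945]
right edge jig y 180 [-0.0309 -0.0938]
scene 40 [[ 0.51503915 -0.08620655  0.05      ]]
```

View pics/c3.png

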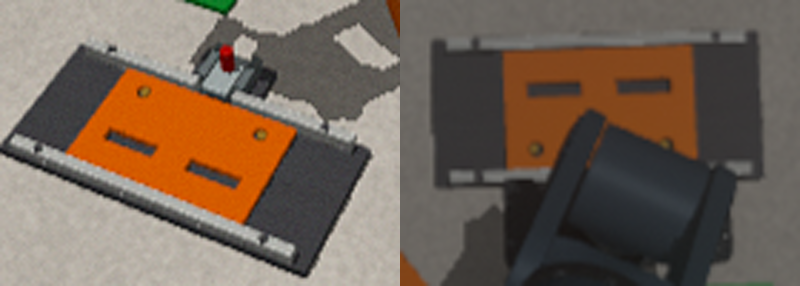

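Both pins show through the holes, at (143,91) and (260,135), and the plate is flat and square in the channel. I'll descend behind the post and push.

servo_tool(
  targets=[
    {"offset": [0,0,0.02],"dr": [0,0,0]},
    {"offset": [0,0,0.04],"dr": [0,0,0]},
    {"offset": [0,0,0.06],"dr": [0,0,0]},
    {"offset": [0,0,0.072],"dr": [0,0,0]},
    {"offset": [0,0,0.0765],"dr": [0,0,0]},
    {"offset": [0,0,0.0765],"dr": [0,0,0]},
    {"offset": [0.004,0,0.0765],"dr": [0,0,0]},
    {"offset": [0.008,0,0.0765],"dr": [0,0,0]},
    {"offset": [0.012,0,0.0765],"dr": [0,0,0]},
    {"offset": [0.015,0,0.0765],"dr": [0,0,0]},
    {"offset": [0.018,0,0.0765],"dr": [0,0,0]},
    {"offset": [0.021,0,0.0765],"dr": [0,0,0]},
    {"offset": [0.024,0,0.0765],"dr": [0,0,0]},
    {"offset": [0.026,0,0.0765],"dr": [0,0,0]},
    {"offset": [0.028,0,0.0765],"dr": [0,0,0]},
    {"offset": [0.03,0,0.0765],"dr": [0,0,0]},
  ],
)

```text
time_s: 10.07
position: [0.5033, -0.0861, 0.0385]
tcp_rot: [[1.0, 0.028, -0.001], [0.028, -1.0, 0.0], [-0.001, -0.0, -1.0]]
force: [-2.2, 0.4, 0.5]
opening: 0.001
grasp_force: 0.8
```

servo_tool(
  targets=[
    {"offset": [0.002,0,0],"dr": [0,0,0]},
    {"offset": [0.004,0,0],"dr": [0,0,0]},
    {"offset": [0.006,0,0],"dr": [0,0,0]},
    {"offset": [0.008,0,0],"dr": [0,0,0]},
    {"offset": [0.01,0,0],"dr": [0,0,0]},
    {"offset": [0.01,0,0],"dr": [0,0,0]},
  ],
)

```text
time_s: 10.57
position: [0.5142, -0.0859, 0.0385]
tcp_rot: [[1.0, 0.028, 0.001], [0.028, -1.0, -0.0], [0.001, 0.0, -1.0]]
force: [0.3, 0.2, -0.1]
opening: 0.005
grasp_force: 0.2
```

servo_tool(
  targets=[
    {"offset": [0.001,0,0],"dr": [0,0,0]},
    {"offset": [0.002,0,0],"dr": [0,0,0]},
    {"offset": [0.003,0,0],"dr": [0,0,0]},
    {"offset": [0.003,0,0],"dr": [0,0,0]},
  ],
)

```text
time_s: 10.9
position: [0.5162, -0.0858, 0.0385]
tcp_rot: [[1.0, 0.028, -0.001], [0.028, -1.0, 0.0], [-0.001, -0.0, -1.0]]
force: [-1.9, 0.0, 1.7]
opening: 0.004
grasp_force: 1.3
```

servo_tool(
  targets=[
    {"offset": [0.001,0,0],"dr": [0,0,0]},
    {"offset": [0.002,0,0],"dr": [0,0,0]},
    {"offset": [0.003,0,0],"dr": [0,0,0]},
    {"offset": [0.003,0,0],"dr": [0,0,0]},
  ],
)

```text
time_s: 11.23
position: [0.5164, -0.0856, 0.0384]
tcp_rot: [[1.0, 0.029, -0.007], [0.029, -1.0, 0.001], [-0.007, -0.001, -1.0]]
force: [-8.3, -3.5, 5.7]
opening: 0.004
grasp_force: 4.2
```

servo_tool(
  targets=[
    {"offset": [0.001,0,0],"dr": [0,0,0]},
    {"offset": [0.002,0,0],"dr": [0,0,0]},
    {"offset": [0.002,0,0],"dr": [0,0,0]},
  ],
)

```text
time_s: 11.48
position: [0.5165, -0.0856, 0.0385]
tcp_rot: [[0.999, 0.03, -0.011], [0.03, -1.0, 0.001], [-0.011, -0.002, -1.0]]
force: [-11.0, -4.6, 9.5]
opening: 0.002
grasp_force: 5.9
```

servo_tool(
  targets=[
    {"offset": [-0.006,0,0],"dr": [0,0,0]},
    {"offset": [-0.02,0,0],"dr": [0,0,0]},
    {"offset": [-0.035,0,0],"dr": [0,0,0]},
    {"offset": [-0.035,0,-0.03],"dr": [0,0,0]},
    {"offset": [-0.035,0,-0.06],"dr": [0,0,0]},
    {"offset": [-0.035,0,-0.1],"dr": [0,0,0]},
    {"offset": [-0.035,0,-0.14],"dr": [0,0,0]},
    {"offset": [-0.035,0,-0.17],"dr": [0,0,0]},
    {"offset": [-0.035,0.04,-0.17],"dr": [0,0,0]},
    {"offset": [-0.035,0.08,-0.17],"dr": [0,0,0]},
    {"offset": [-0.035,0.12,-0.17],"dr": [0,0,0]},
    {"offset": [-0.035,0.16,-0.17],"dr": [0,0,0]},
    {"offset": [-0.035,0.2,-0.17],"dr": [0,0,0]},
    {"offset": [-0.035,0.24,-0.17],"dr": [0,0,0]},
    {"offset": [-0.035,0.24,-0.17],"dr": [0,0,0]},
    {"offset": [-0.035,0.24,-0.17],"dr": [0,0,0]},
  ],
)

```text
time_s: 12.82
position: [0.4941, -0.3296, 0.2085]
tcp_rot: [[1.0, 0.024, 0.003], [0.024, -1.0, -0.002], [0.003, 0.002, -1.0]]
force: [-0.6, 0.4, -0.1]
opening: 0.008
grasp_force: 0.0
```

```bash
python3 look.py
python3 - <<'E'
from h import *
from rig import viewer
out=[]
for n,(x0,y0,x1,y1) in(("scene",(175,190,315,290)),("top",(250,140,370,226))):
    d=viewer.capture(n);out.append(cv2.resize(d["color"][y0:y1,x0:x1,::-1],(400,286),interpolation=cv2.INTER_CUBIC))
    k=cv2.findNonZero(mask(d,"red",(x0,y0-10,x1,y1)))
    if k is not None:print(n,len(k),ray(d,k.mean((0,1)),.05))
cv2.imwrite("pics/c4.png",np.hstack(out))
E
```

```text
tcp jig [-0.1187 -0.2409] z 0.2083 F [-0.1  0.2  0.5] 12.8667
right edge jig y 165 [ 0.0193 -0.0958]
right edge jig y 175 [-0.0142 -0.0945]
right edge jig y 180 [-0.031  -0.0971]
scene 40 [[ 0.53567971 -0.08670499  0.05      ]]
top 9 [[ 0.53093922 -0.08506829  0.05      ]]
```

View pics/c4.png

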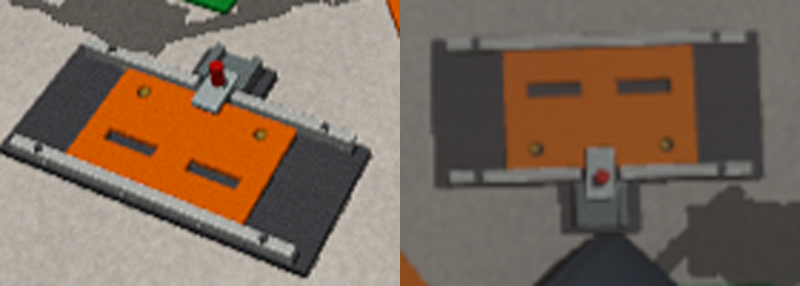

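The bolt tongue lies over the plate edge at (215,95), both pins show in their holes, and the arm is clear. The post moved about 21 mm and ended against a hard stop.

```bash
python3 -c "
from rig import ticket;print(ticket.hand_in())"
```

```text
the job is handed in; nothing more can be done
None
```

The template is seated flat over both pins and the bolt is pushed home to its hard stop over the template's edge; the tape roll and tin were not approached, the arm is clear, and the job was handed in at about 13 s (no verdict was returned).

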